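# Set the slicer's thickness dial to the red rider and lock it

## Robot

A 6-joint arm with a two-finger parallel gripper is mounted at the origin on a cart in front of the work surface, level with it; the furniture and walls round the work are solid. World frame = base frame: x ahead of the robot, y to its left, z up, the work surface at z = 0. Lengths are in m, angles in degrees, forces in N, time in s.
With the tool pointing down it reaches from about 0.3 to 0.75 m from the base axis. Payload 8.5 kg.
Tool frame: the origin (TCP) lies midway between the tips of the shut fingers; the grasp point (between the pads) lies env.tcp_to_grasp behind it (env.tcp_to_grasp is the distance from the TCP to the grasp point, in m); z points along the fingers, y is the line along which they close (so a half turn about z gives the same grasp; the last joint's range is limited). The gripper opens to 85 mm and grips with 20 to 120 N. Pads are 22 mm wide; open, the fingers measure 114 mm over their backs; the gripper's body (76 mm by 85 mm) begins 54 mm behind the grasp point. The pads swing forward as they close: fully open they stand 13 mm farther back than shut.
Start: joints at [-76.736, 21.807, 74.336, -0, 83.858, -12.336], TCP at [0.238, -0.496, 0.231] pointing down, gripper open.
Joint ranges: [-178.18, 178.18], [-50.72, 133.34], [12.68, 142.11], [-81.47, 261.47], [9.98, 163.14], [-165.26, 165.26]. Speed limits (degrees/s): [136.94, 136.94, 180, 180, 180, 180].

## Interface

Orientations are given as a 3x3 rotation matrix whose columns are the frame's x, y, z axes.
In Python, from rig import observe, optics, job, env gives the robot as it stands. The module is installed in compiled form; this text tells all that it offers.
- The arm moves only by the shell command python3 -m jog 'ROWS' [FORCE]. ROWS is JSON, a list of rows, each a list of 7 numbers: the turn, a rotation vector about the tool's x, y, z in rad, then the shift along the tool's x, y, z in m, then the opening in per cent of the stroke, from 0 (shut) to 100 (fully open). A call has 1 to 10 rows; each row shifts and turns the commanded pose from where the row before left it, along the tool's axes as they then stand; what a row does not reach is not made up. A row lasts 1/8 s, in which the tool goes at most 62.5 mm and 10.7 degrees, less where a joint would pass 70% of its speed; a pose out of reach is approached as far as the arm can. A call is refused whole if a number of a shift passes 0.0625 or a number of a turn 0.188, either way. A call with a gripper value outside its range is refused whole. The fingers move at their own pace and stop on an object; FORCE is the grip in N (left out, the last holds). Time passes only in rows, so rows that do not move let the fingers close. It gives the time, the measured TCP pose, the force, the opening and the grip force at its end, in the units of the state.
- observe(): the state, without advancing time (a new reading comes with each control period).
- optics.get_image(name): name is "scene" or "top"; returns a dict with "pixels" (480x640x3 uint8, red, green, blue), "mtx" (3x3 intrinsics, pixels), "rvec" (rotation vector, rad) and "tvec" (3), from world to camera coordinates, as OpenCV has them. Camera axes: x right, y down, z forward; pixel columns grow to the right and rows downward; lengths in m; the calibration is good to about 2 mm. A picture is of the moment at which its call begins. There is no depth.
- job.close_job(): hands the job in; it is judged then, once.
The state is a dict: "time_s": time; "q": joint angles; "qvel": joint speeds; "joint_efforts": joint torques, N m; "position": TCP position; "tool_rot": TCP orientation; "ft_force": force on the tool from outside, world axes, zero at the start; "wrist_torque": the same for the moment, N m; "grip_width": finger opening in m; "gripper_force": force on a finger pad.
Only numpy, scipy, OpenCV 4.12 (cv2) and the standard library are available. Lean on these libraries where they do the work, as an engineer would, in place of code of your own. Each camera call takes 0.05 s, during which the arm holds its last target. There are 200 camera calls.

## Task

Set the slicer for the next batch of lemons by pushing its controls with the fingertips, never taking the dial's bar or the lever's peg between the fingers: push the blue lock lever fully open, push the black dial round until its white index line stands at the red rider on the scale, then push the lock lever fully home again so that the setting is held. Do not lift, tip or shove the slicer, and leave the rider and the things standing around where they are.

Things in the scene. Friction and masses are not known exactly. Their poses are not given: they have to be found in the camera images.
- slicer: loose 3.2 kg bench slicer on rubber feet, slides when pushed with over 15 to 20 N. Origin on the table under the edge where the console (near side, x -126 to 0, y -130 to +102 mm, top 55 mm up) meets the steel deck (x 0 to 150, y +-193 mm). x points from console to deck, y to its left. Black hand guard, 109 mm high, at the deck's +y end (y 91 to 165); the rest but bar, lever and peg is under 68 mm
- dial (a joint): black thickness dial on the console, vertical axis at slicer x -62, y +35 mm; rad, 0 to 3.14, grows counter-clockwise from above; the index points at 1.222 + value from the slicer's x axis. 0.10 N m to turn, stays where left. While the lock lever is home a brake holds it so hard that the slicer would slide first; released from about 0.5 rad of lever
- dial_axis (a point): on the dial's axis, at the top of its finger bar; turns with the dial, x axis along the bar to the index end. The dial is a disc 80 mm wide, its top 67 mm above the table; across it stands an upright finger bar 74 mm long (37 mm to either side of the axis), 11 mm thick, from 67 to 91 mm above the table, to be pushed sideways near an end
- index_mark (a point): the dial's white index line (3 mm wide, along the top of the bar's index half and down its end and the rim): point 42 mm from the axis in the index direction, 67 mm above the table
- rider_mark (a point): red rider on the white scale ring round the dial, at the wanted thickness: 7 mm wide, 43 to 60 mm from the dial's axis, top 63 mm above the table. The point lies 42 mm from the axis in the rider's middle direction, 67 mm above the table: it meets the index point when they line up. It always stands counter-clockwise of the starting index. Not to be moved
- lock (a joint): lock lever on the console, vertical axis at slicer x -62, y -55 mm; rad: 0 = home, locked, lever pointing to the slicer's -x; grows counter-clockwise from above to 1.2 = fully open, lever pointing nearly to the slicer's -y. 0.12 N m of friction, stays where left, a stop at either end
- lock_hinge (a point): on the lock lever's axis, 92 mm above the table; turns with the lever, the peg lies along its -x axis
- lock_peg (a point): top of the blue upright peg at the lock lever's end, 48 mm from the lever's axis, 92 mm above the table; the peg is 13 to 15 mm thick and stands free from 66 to 92 mm above the table, to be pushed sideways
- lemon_1: yellow lemon, 57x91x57 mm, beside the slicer's left end, to be left alone; origin at its underside
- lemon_2: second lemon, 60x93x59 mm, to be left alone; origin at its underside
- small_tub: white plastic tub 80x92 mm, 66 mm high, beside the slicer's right end, to be left alone; origin under its centre
- scraper: steel bench scraper with a black handle, 112x136x16 mm, lying in front of the slicer's right end, to be left alone; origin under its centre
- timer: white kitchen timer with a red dial of its own, 66 mm wide, 46 mm high, in front of the slicer's left end; to be left alone; origin under its centre

How it is judged (in metres and radians):
On the way, in this order (a step that is already met when the one before it is completed fails the run):
1. the lock lever is pushed open (beyond 1.0 rad) with the dial still where it was (index moved less than 8 mm) (value of joint lock above 1 rad and distance of index_mark from where it was at the start of the episode below 0.008 m), for 0.1 s.
2. with the lock open, the dial's index stands at the red rider (within 3.5 mm at the scale) (value of joint lock above 0.8 rad and horizontal distance between index_mark and rider_mark below 0.0035 m), for 0.2 s.
At the end, for the whole second after the job is handed in: the index stands within 3.5 mm (half the rider's width) of the red rider's middle, the lock lever is home (less than 0.12 rad from its locked stop), dial and slicer are at rest, and the slicer and the things around are within 20 mm of where they stood, the slicer upright (value of joint lock below 0.12 rad and horizontal distance between index_mark and rider_mark below 0.0035 m and velocity of joint dial between -0.05 and 0.05 rad/s and distance of each of slicer, lemon_1, lemon_2, small_tub, scraper, timer from where it was at the start of the episode below 0.02 m and angle between slicer's own z axis and vertical below 0.05 rad and linear speed of slicer below 0.01 m/s); the robot touches nothing.
It fails at once if the slicer is lifted, tipped or shoved more than 20 mm (distance of slicer from where it was at the start of the episode above 0.02 m or angle between slicer's own z axis and vertical above 0.08 rad or height (world z) of slicer above 0.01 m).
It fails at once if the red rider is moved (more than 20 mm from where it stood) (distance of rider_mark from where it was at the start of the episode above 0.02 m).
It fails at once if the dial's bar is taken between the fingers (x of the grasp point in the frame of dial_axis between -0.035 and 0.035 m and y of the grasp point in the frame of dial_axis between -0.004 and 0.004 m and z of the grasp point in the frame of dial_axis between -0.03 and 0.012 m).
It fails at once if the lever's peg is taken between the fingers (horizontal distance between the grasp point and lock_peg below 0.005 m and z of the grasp point in the frame of lock_peg below 0.012 m).
It fails at once if a bystander is moved more than 20 mm or lifted (distance of any of lemon_1, lemon_2, small_tub, scraper, timer from where it was at the start of the episode above 0.02 m).
It also fails if it takes over 61 s, if anything falls off the work surface, if the arm or the gripper's body presses on something with over 40 N, if the wrist force passes 120 N, or if a joint passes its speed limit or range.

## Working session

There is one attempt and no reset: what is moved stays moved. The work goes in short steps, Python scripts to look and compute and a shell command to move; the robot and the scene stay as the last step left them, time stands still between calls to the robot, and variables do not carry over. Pictures are saved under pics/ and viewed, at most 10 in all, crops included, and the job is handed in when it is done.

```bash
mkdir -p pics
python3 - <<'E'
from rig import observe, optics, job, env
import cv2,numpy as np,pickle
s=observe();print(s['time_s'],s['position'],np.round(s['tool_rot'],3),s['grip_width'],env.tcp_to_grasp)
for n in('scene','top'):
    d=optics.get_image(n);pickle.dump(d,open(n+'.pkl','wb'));cv2.imwrite(f'pics/{n}0.png',d['pixels'][:,:,::-1])
    R=cv2.Rodrigues(np.array(d['rvec'],float))[0];print(n,-R.T@np.ravel(d['tvec']),np.round(d['mtx'],1).tolist(),R.round(2).tolist())
E
```

```text
0.0 [ 0.23757645 -0.49570539  0.23069193] [[ 0.902  0.432 -0.   ]
 [ 0.432 -0.902  0.001]
 [ 0.    -0.001 -1.   ]] 0.08569153507841396 0.0187
scene [-0.45483366  0.69921861  0.81664841] [[563.5, 0.0, 330.7], [0.0, 563.5, 240.9], [0.0, 0.0, 1.0]] [[-0.5, -0.87, -0.01], [-0.44, 0.26, -0.86], [0.75, -0.42, -0.51]]
top [0.4503057  0.08690337 1.27278504] [[534.8, 0.0, 311.1], [0.0, 534.8, 239.7], [0.0, 0.0, 1.0]] [[-0.03, -1.0, -0.0], [-0.99, 0.03, -0.11], [0.11, -0.0, -0.99]]
```

View pics/scene0.png

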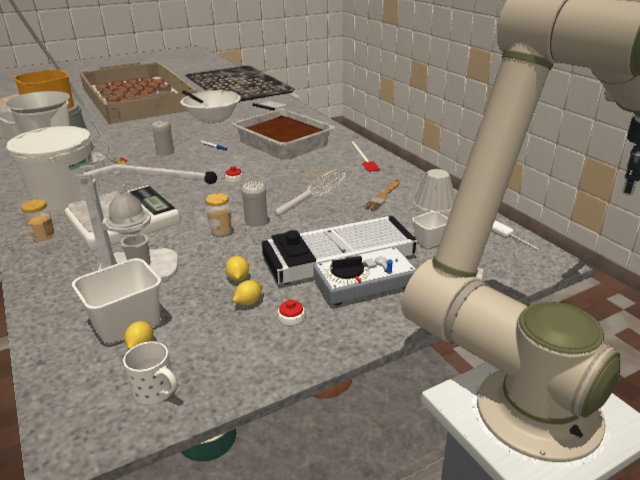

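View pics/top0.png

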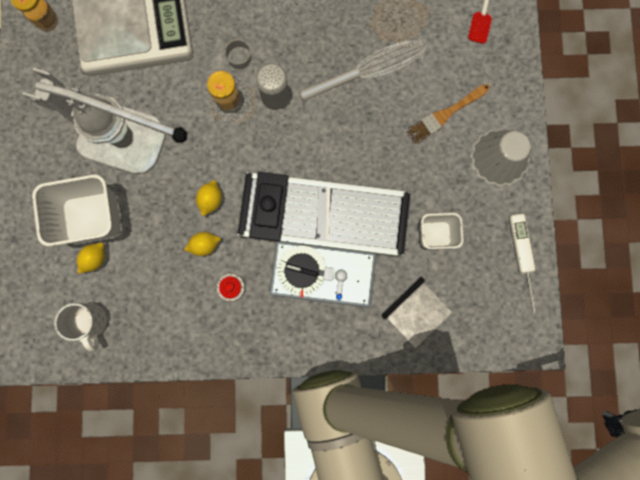

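The top view shows the console at about (275-373, 244-304), the dial axis near (302,271), the lock hinge near (341,276), the blue peg near (339,297) and the red rider near (302,294). The timer is at (230,288) and the scraper at (418,310). Next I'll zoom in and measure.

```bash
cat > h.py <<'E'
import cv2,numpy as np
def cam(d):
    R=cv2.Rodrigues(np.array(d['rvec'],float))[0];t=np.ravel(d['tvec']);return R,t,np.array(d['mtx'],float)
def back(d,uv,z):
    R,t,K=cam(d);c=-R.T@t;r=R.T@np.linalg.solve(K,[uv[0],uv[1],1]);return c+r*(z-c[2])/r[2]
def proj(d,P):
    return cv2.projectPoints(np.array(P,float).reshape(-1,1,3),np.array(d['rvec'],float),np.array(d['tvec'],float),np.array(d['mtx'],float),None)[0].reshape(-1,2)
def blob(d,f,box):
    p=d['pixels'].astype(int);m=f(p[...,0],p[...,1],p[...,2]);k=np.zeros_like(m);x0,y0,x1,y1=box;k[y0:y1,x0:x1]=1
    ys,xs=np.nonzero(m&k);return np.array([xs.mean(),ys.mean()]) if len(xs) else None,len(xs)
red=lambda r,g,b:(r>120)&(g<90)&(b<90)
blue=lambda r,g,b:(b>100)&(b-r>50)
E
python3 - <<'E'
import pickle
from h import *
d=pickle.load(open('top.pkl','rb'));s=pickle.load(open('scene.pkl','rb'))
for n,f,z in(('rider',red,.063),('peg',blue,.085)):
    a,k=blob(d,f,(270,240,380,310));b,j=blob(s,f,(315,240,415,300));print(n,a,k,back(d,a,z),b,j,back(s,b,z))
def crop(im,x0,y0,w,h,f):return cv2.resize(im[y0:y0+h,x0:x0+w],None,fx=f,fy=f,interpolation=cv2.INTER_CUBIC)
a=crop(d['pixels'],265,235,115,75,7);b=crop(s['pixels'],312,235,110,70,7)
cv2.imwrite('pics/c1.png',a[:, :800,::-1]);cv2.imwrite('pics/c2.png',b[:,:800,::-1])
E
```

```text
rider [301.4 295.2] 5 [0.45817549 0.10871385 0.063     ] [357.95454545 279.04545455] 22 [0.45713809 0.11199644 0.063     ]
peg [338.875      296.33333333] 24 [0.45320798 0.02565308 0.085     ] [389.1875  265.65625] 64 [0.4401359  0.03659565 0.085     ]
```

View pics/c1.png

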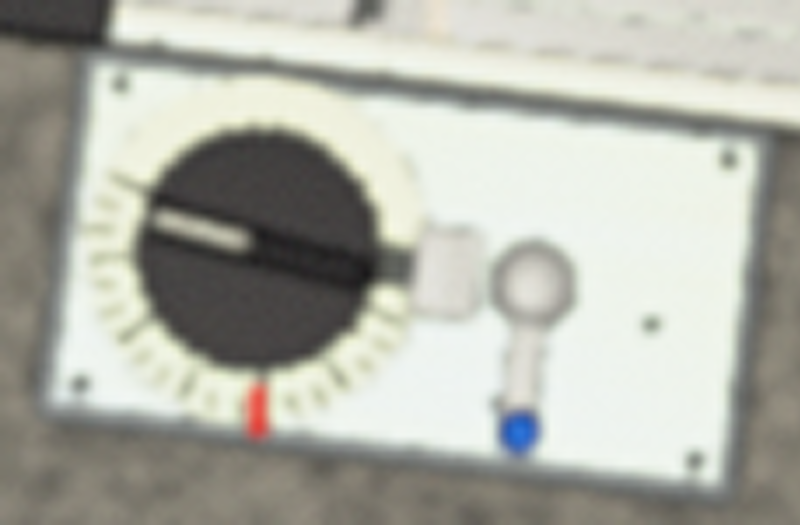

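View pics/c2.png

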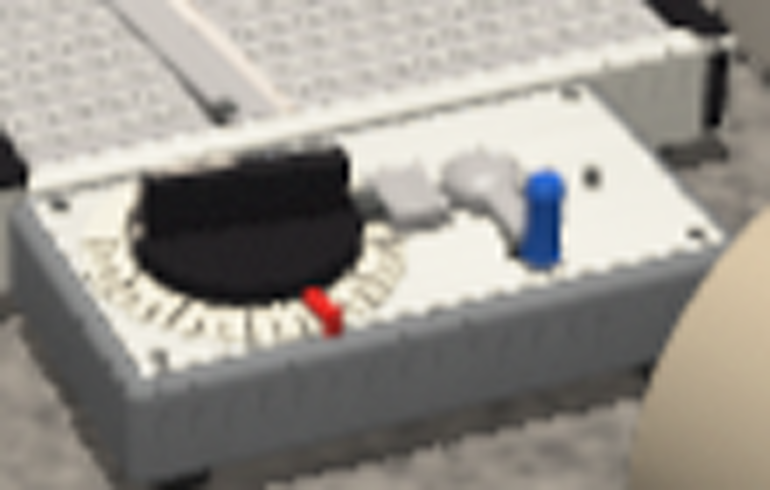

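The top crop shows the white index pointing left, from (250,242) to (155,213) in the crop. The red rider is at the bottom (258,410), the peg top at (519,430), and the console corners are visible. I'll fit the slicer's pose from both cameras.

```bash
cat > fit.py <<'E'
import pickle
from h import *
from scipy.optimize import least_squares
d=pickle.load(open('top.pkl','rb'));s=pickle.load(open('scene.pkl','rb'))
c=lambda o,p:np.array(o)+(np.array(p)+.5)/7-.5
T=[(88,55),(772,135),(730,490),(45,410)];S=[(25,192),(588,87),(726,240),(138,380)]
L=np.array([[0,.102,.055],[0,-.130,.055],[-.126,-.130,.055],[-.126,.102,.055]])
pegL=[[-.110,-.055,.092]];LT=np.vstack([L,pegL]);
uvT=np.array([c((265,235),p) for p in T+[(519,428)]]);uvS=np.array([c((312,235),p) for p in S+[(545,178)]])
def W(p,P):
    P=np.atleast_2d(P).astype(float);C,Sn=np.cos(p[2]),np.sin(p[2]);return np.c_[p[0]+C*P[:,0]-Sn*P[:,1],p[1]+Sn*P[:,0]+C*P[:,1],P[:,2]]
if __name__=='__main__':
    for m in('top','scene','both'):
        f=lambda p:np.r_[(proj(d,W(p,LT))-uvT).ravel()*(m!='scene'),(proj(s,W(p,LT))-uvS).ravel()*(m!='top')]
        r=least_squares(f,[.56,.06,-.1]);print(m,r.x,np.degrees(r.x[2]),np.abs(r.fun).max(),'\n',r.fun.reshape(-1,2).round(1).tolist())
        p=r.x;ax=W(p,[-.062,.035,.067])[0];print('axis',ax,'hinge',W(p,[-.062,-.055,.092]),'peg',W(p,pegL))
        i1=back(d,c((265,235),(155,214)),.091);i0=back(d,c((265,235),(250,241)),.091);v=i1-i0;w=i1-ax
        ri=back(d,c((265,235),(258,410)),.063);rs=back(s,c((312,235),(322,305)),.063)
        A=lambda v:np.degrees(np.arctan2(v[1],v[0])-p[2])%360
        print('index line',A(v),'index end',A(w),np.hypot(*w[:2]),'rider',A(ri-ax),A(rs-ax),np.hypot(*(ri-ax)[:2]))
    np.save('pose.npy',p)
E
python3 fit.py
```

```text
top [ 0.57089933  0.06358742 -0.14632695] -8.383916904819449 2.4990361524579043 
 [[-1.5, -2.5], [1.5, -2.0], [1.7, 2.4], [-2.3, 1.7], [0.5, 0.2], [-0.0, 0.0], [0.0, -0.0], [0.0, 0.0], [-0.0, 0.0], [0.0, -0.0]]
axis [0.51466509 0.10725331 0.067     ] hinge [[0.50154261 0.01821512 0.092     ]] peg [[0.45405558 0.02521377 0.092     ]]
index line 80.91032612491149 index end 80.31818903491722 0.0333262887167038 rider 186.97583633954167 184.61292723075042 0.05190298745831154
scene [ 0.57094446  0.06436843 -0.15603835] -8.940338937087924 4.251009748617491 
 [[-0.0, -0.0], [0.0, -0.0], [0.0, 0.0], [-0.0, 0.0], [-0.0, 0.0], [-3.3, 0.0], [0.6, -2.8], [4.3, 0.6], [-1.5, 1.1], [-0.1, -0.7]]
axis [0.51513693 0.10857837 0.067     ] hinge [[0.50115039 0.01967181 0.092     ]] peg [[0.45373356 0.02713129 0.092     ]]
index line 81.46674815717998 index end 80.94221106512731 0.03192025596627731 rider 188.99465769971303 186.59314221829675 0.05235917092481699
both [ 0.57109213  0.06393826 -0.1492391 ] -8.550770378481978 4.492911280392434 
 [[-1.6, -2.7], [1.4, -2.0], [1.4, 2.5], [-2.6, 1.5], [0.2, 0.2], [-3.1, 0.1], [0.6, -3.0], [4.5, 0.2], [-0.9, 1.1], [0.2, -0.9]]
axis [0.51498529 0.10776773 0.067     ] hinge [[0.50160358 0.01876813 0.092     ]] peg [[0.45413712 0.02590504 0.092     ]]
index line 81.07717959857403 index end 80.73861823193423 0.03273825403019201 rider 187.71565827489076 185.34312335614175 0.05221306153480896
```

Slicer at (0.571, 0.064) with yaw -8.55°. The peg is at (0.454, 0.026), the dial axis at (0.515, 0.108), the index at about 81° and the rider at about 186-187°. The tool's y axis already lies along the chord of the lever's swing, so I'll push along it with the fingers shut.

```bash
python3 -m jog '[[0,0,0,0.041,-0.040,0,0],[0,0,0,0.042,-0.041,0,0],[0,0,0,0.042,-0.041,0,0],[0,0,0,0.042,-0.041,0,0],[0,0,0,0.042,-0.041,0,0],[0,0,0,0.042,-0.041,0,0],[0,0,0,0.042,-0.041,0,0],[0,0,0,0.042,-0.041,0,0],[0,0,0,0.042,-0.041,0,0],[0,0,0,0.041,-0.040,0,0]]' 40
cat > st.py <<'E'
import sys
from rig import observe
import numpy as np
# target x y z yaw(deg) -> tool shift needed
s=observe();R=np.array(s['tool_rot']);p=np.array(s['position'])
print(s['time_s'],p.round(4),'yaw',np.degrees(np.arctan2(R[1,0],R[0,0])).round(2),'F',np.round(s['ft_force'],1),'w',round(s['grip_width'],4),'z',R[:,2].round(3))
a=list(map(float,sys.argv[1:]))
if a:print('shift tool',(R.T@(np.array(a[:3])-p)).round(4))
E
python3 st.py .4374 .0513 .074
```

```text
time_s: 1.35
position: [0.4385, 0.0546, 0.2313]
tool_rot: [[0.902, 0.432, -0.0], [0.432, -0.902, -0.0], [-0.0, 0.0, -1.0]]
ft_force: [0.8, -0.7, 0.5]
grip_width: 0.0001
gripper_force: 0.0
1.35 [0.4385 0.0546 0.2313] yaw 25.61 F [ 0.8 -0.7  0.5] w 0.0001 z [-0. -0. -1.]
shift tool [-0.0024  0.0025  0.1573]
```

```bash
python3 -m jog '[[0,0,0,-0.0024,0.0025,0.05,0],[0,0,0,0,0,0.05,0],[0,0,0,0,0,0.04,0],[0,0,0,0,0,0.017,0],[0,0,0,0,0,0,0]]'
python3 - <<'E'
import pickle
from h import *
from rig import optics
o=[]
for n in('scene','top'):
    d=optics.get_image(n);pickle.dump(d,open(n+'1.pkl','wb'))
a=pickle.load(open('scene1.pkl','rb'))['pixels'][215:315,300:430];b=pickle.load(open('top1.pkl','rb'))['pixels'][220:320,265:395]
cv2.imwrite('pics/c3.png',cv2.resize(np.vstack([a,b]),None,fx=3,fy=3,interpolation=cv2.INTER_CUBIC)[:,:,::-1])
E
```

```text
time_s: 1.98
position: [0.4366, 0.0494, 0.0734]
tool_rot: [[0.902, 0.432, -0.003], [0.432, -0.902, 0.0], [-0.003, -0.002, -1.0]]
ft_force: [0.1, -0.2, 1.4]
grip_width: -0.0003
gripper_force: 0.0
```

View pics/c3.png

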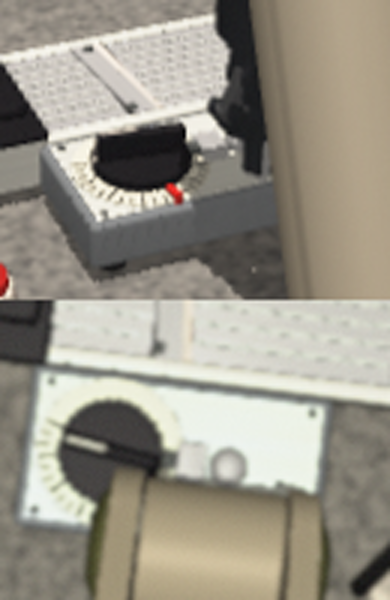

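Both cameras are blocked by the arm, with the fingertip in place beside the peg. I'll push by feel, with force readings.

```bash
python3 -m jog '[[0,0,0,0,0.007,0,0],[0,0,0,0,0.007,0,0],[0,0,0,0,0.007,0,0],[0,0,0,0,0.007,0,0]]'; python3 -m jog '[[0,0,0,0,0.007,0,0],[0,0,0,0,0.007,0,0],[0,0,0,0,0.007,0,0]]'; python3 -m jog '[[0,0,0,0,0.003,0,0],[0,0,0,0,0,0,0]]'
```

```text
time_s: 2.58
position: [0.4483, 0.024, 0.0745]
tool_rot: [[0.902, 0.432, -0.003], [0.432, -0.902, 0.001], [-0.002, -0.002, -1.0]]
ft_force: [-3.0, 1.7, -0.1]
grip_width: 0.0
gripper_force: 1.9
time_s: 2.95
position: [0.4589, 0.0046, 0.0745]
tool_rot: [[0.902, 0.432, 0.001], [0.432, -0.902, 0.0], [0.001, 0.0, -1.0]]
ft_force: [-0.5, 4.1, -0.3]
grip_width: -0.0002
gripper_force: 1.7
time_s: 3.2
position: [0.4604, 0.002, 0.0745]
tool_rot: [[0.902, 0.432, 0.001], [0.432, -0.902, -0.001], [0.001, 0.001, -1.0]]
ft_force: [0.7, 1.0, 1.1]
grip_width: 0.0001
gripper_force: 0.2
```

```bash
for i in 1 2; do python3 -m jog '[[0,0,0,0,0.002,0,0]]' | grep -E 'pos|force'; done; python3 -m jog '[[0,0,0,0,0.0015,0,0],[0,0,0,0,0,0,0]]'| grep -E 'pos|force'
```

```text
position: [0.4608, 0.0008, 0.0745]
ft_force: [0.7, 4.0, 0.5]
gripper_force: 1.8
position: [0.4616, -0.001, 0.0744]
ft_force: [0.8, 4.5, -0.1]
gripper_force: 2.0
position: [0.4621, -0.0026, 0.0743]
ft_force: [0.9, 3.6, 0.0]
gripper_force: 1.6
```

```bash
for i in 1 2 3; do python3 -m jog '[[0,0,0,0,0.0015,0,0]]' | grep -E 'pos|ft_force'; done
```

```text
position: [0.4627, -0.0038, 0.0743]
ft_force: [0.9, 5.6, 0.5]
position: [0.4634, -0.0051, 0.0743]
ft_force: [1.4, 5.8, -0.8]
position: [0.4639, -0.0063, 0.0743]
ft_force: [0.5, 10.3, -0.1]
```

Force has risen to about 10 N, so the lever is at its open stop. I'll back off, lift, and go to a point above the dial bar's index end.

```bash
python3 -m jog '[[0,0,0,0,-0.012,0,0],[0,0,0,0,0,-0.04,0],[0,0,0,0,0,-0.04,0],[0,0,0,0.03,-0.04,-0.02,0],[0,0,0,0.03,-0.03,0,0],[0,0,0.16,0.03,0,0,0],[0,0,0.16,0,0,0,0],[0,0,0.16,0,0,0,0],[0,0,0.16,0,0,0,0],[0,0,0.12,0,0,0,0]]'|head -2; python3 st.py .5462 .1251 .074
```

```text
time_s: 5.32
position: [0.5093, 0.1062, 0.1742]
5.325 [0.5093 0.1062 0.1742] yaw -18.19 F [-0.6 -0.1 -0.2] w 0.0001 z [-0.    -0.001 -1.   ]
shift tool [ 0.0291 -0.0296  0.1002]
```

Run:
```python
import pickle
from h import *
from rig import optics
for n in('scene','top'):
    d=optics.get_image(n);pickle.dump(d,open(n+'2.pkl','wb'))
s=pickle.load(open('scene2.pkl','rb'))
b,j=blob(s,blue,(315,240,425,300));print('scene peg',b,j)
d=pickle.load(open('top2.pkl','rb'));a,j=blob(d,blue,(270,240,400,315));print('top peg',a,j)
from fit import W
p=np.load('pose.npy')
for q in(0,.9,1,1.1,1.2):
    P=W(p,[-.062-.048*np.cos(q),-.055-.048*np.sin(q),.08]);print(q,proj(s,P),proj(d,P))
```

```text
scene peg None 0
top peg [360.4  284.96] 25
0 [[389.42511064 263.35725255]] [[338.63127169 295.92430401]]
0.9 [[400.05543649 256.39515682]] [[356.39231613 289.81584015]]
1 [[400.34512306 255.36557283]] [[357.83689459 288.21670454]]
1.1 [[400.43638997 254.32206046]] [[359.11297817 286.48043183]]
1.2 [[400.33006458 253.2752672 ]] [[360.20790045 284.62464251]]
```

The lever is open at about 1.2 rad: the peg reads (360.4,285) in the top view, and the model puts 1.2 rad at (360.2,284.6). Next I'll lower beside the bar and swing the dial.

```bash
python3 -m jog '[[0,0,0,0.029,-0.0295,0,0],[0,0,0,0,0,0.04,0],[0,0,0,0,0,0.04,0],[0,0,0,0,0,0.02,0],[0,0,0,-0.004,0,0,0],[0,0,0,-0.003,0,0,0],[0,0,0,0,0,0,0]]'|head -5; python3 -m jog '[[0,0,-0.15,-0.0041,-0.0022,0,0],[0,0,-0.15,-0.0041,-0.0022,0,0],[0,0,-0.15,-0.0041,-0.0022,0,0],[0,0,-0.15,-0.0041,-0.0022,0,0],[0,0,0,0,0,0,0]]'|grep -E force
python3 - <<'E'
import numpy as np
from rig import observe
s=observe();R=np.array(s['tool_rot']);p=np.array(s['position']);r=R.T@(p-np.array([.515,.1078,0]))
print(p,'yaw',np.degrees(np.arctan2(R[1,0],R[0,0])),'center in tool frame (want 16.5,-26)',r*1000)
E
```

```text
time_s: 6.3
position: [0.54, 0.1276, 0.0755]
tool_rot: [[0.952, -0.307, 0.002], [-0.307, -0.952, -0.0], [0.002, -0.0, -1.0]]
ft_force: [-0.2, -1.2, -0.3]
grip_width: -0.0001
ft_force: [2.3, 0.9, 0.8]
gripper_force: 1.2
[0.5251313  0.13785419 0.07529169] yaw 16.3806275991665 center in tool frame (want 16.5,-26) [ 18.39806967 -25.95325621 -75.25074744]
```

```bash
python3 -m jog '[[0,0,-0.15,-0.0041,-0.0023,0,0],[0,0,-0.15,-0.0041,-0.0023,0,0],[0,0,-0.15,-0.0041,-0.0023,0,0],[0,0,-0.15,-0.0041,-0.0023,0,0],[0,0,-0.15,-0.0041,-0.0023,0,0],[0,0,-0.15,-0.0041,-0.0023,0,0],[0,0,-0.15,-0.0041,-0.0023,0,0],[0,0,0,0,0,0,0]]'|grep -E force
python3 - <<'E'
import numpy as np,pickle
from h import *
from rig import observe,optics
s=observe();R=np.array(s['tool_rot']);p=np.array(s['position']);r=R.T@(p-np.array([.515,.1078,0]))
print(p,'yaw',np.degrees(np.arctan2(R[1,0],R[0,0])),r*1000)
for n in('scene','top'):
    d=optics.get_image(n);pickle.dump(d,open(n+'3.pkl','wb'))
a=pickle.load(open('scene3.pkl','rb'))['pixels'][235:305,312:422];b=pickle.load(open('top3.pkl','rb'))['pixels'][235:310,265:375]
cv2.imwrite('pics/c4.png',cv2.resize(np.vstack([a,b]),None,fx=4,fy=4,interpolation=cv2.INTER_CUBIC)[:,:,::-1])
E
```

```text
ft_force: [0.5, 2.9, 1.7]
gripper_force: 1.1
[0.49415491 0.13049986 0.07494615] yaw 76.3677068824351 [ 17.17989599 -25.51780522 -74.96946267]
```

View pics/c4.png

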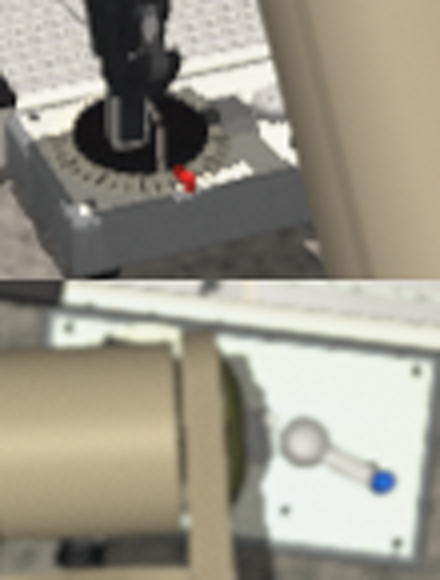

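The scene view shows the white index line down the bar's end at about (163,165) in the crop, slightly short of the rider at (185,178). I'll work out the remaining angle.

Run:
```python
import pickle
from h import *
from fit import W
p=np.load('pose.npy');s=pickle.load(open('scene3.pkl','rb'));s0=pickle.load(open('scene.pkl','rb'))
ax=W(p,[-.062,.035,0])[0]
pt=lambda a,r,z:np.array([ax[0]+r*np.cos(np.radians(a)),ax[1]+r*np.sin(np.radians(a)),z])
print('rider blob now/before',blob(s,red,(315,240,415,300)),blob(s0,red,(315,240,415,300)))
for a in(160,164,168,172,176,180):print(a,'bar end top/bottom',proj(s,[pt(a,.037,.091),pt(a,.037,.067),pt(a,.040,.067)]).round(1).tolist(),'rider',proj(s,[pt(a,.0515,.061)]).round(1))
im=s['pixels'].astype(int)
for y in range(258,281,2):print(y,im[y,345:366].sum(1)//3)
```

```text
rider blob now/before (array([358.08333333, 279.29166667]), 24) (array([357.95454545, 279.04545455]), 22)
160 bar end top/bottom [[349.9, 265.3], [349.7, 273.8], [350.0, 274.5]] rider [[350.9 279.4]]
164 bar end top/bottom [[350.9, 265.2], [350.8, 273.7], [351.2, 274.4]] rider [[352.4 279.2]]
168 bar end top/bottom [[352.0, 265.0], [351.9, 273.5], [352.3, 274.2]] rider [[353.9 279. ]]
172 bar end top/bottom [[353.0, 264.8], [352.9, 273.3], [353.4, 274.0]] rider [[355.3 278.7]]
176 bar end top/bottom [[354.0, 264.6], [353.9, 273.1], [354.5, 273.7]] rider [[356.7 278.3]]
180 bar end top/bottom [[355.0, 264.3], [354.8, 272.8], [355.5, 273.4]] rider [[358.  277.9]]
258 [ 29  31  31  34  33  30  29  28  54  76  99 126 130 122 126 130 186 199
 234 239 239]
260 [ 30  31  31  78  67  34  20  21  19  20  21  32  35  88 113 118 135 130
 120 111 104]
262 [ 31  31  32  86 103  76  37  20  23  21  21  22  21  19  21  49  89  77
  71  57  62]
264 [32 34 33 86 50 95 85 41 22 19 21 20 20 21 20 19 21 23 38 51 53]
266 [ 34  33  33  97  56  23  55  47  27  23  21  22  20  21  20  20  20  20
  26  79 104]
268 [ 32  30  31  75  43  23 102  90  43  21  21  19  20  21  21  20  21  19
  21 105 119]
270 [ 87  91  69  63  35  22 102  92  43  20  21  20  18  21  21  21  20  22
  45 109 114]
272 [ 36  23  21  20  21  22 102  92  44  21  21  20  21  22  21  22  21  44
 120 133 133]
274 [ 20  20  21  23  21  21  84  84  44  22  22  22  22  20  22  37 100 117
 102  98 104]
276 [ 22  26  22  22  23  24  75 108  59  21  32  49  45  80 113 131 133 122
 102 114 120]
278 [ 59  76  65  46  55  77 109 125 115 112  86  63  93 104 122 106 105 117
 200 190 139]
280 [132 132  85 121 133 122 118 129 133 102 103 112  87  85  78 101 208 232
 222 219 206]
```

```bash
python3 -m jog '[[0,0,-0.095,-0.0026,-0.0014,0,0],[0,0,-0.095,-0.0026,-0.0014,0,0],[0,0,0,0,0,0,0],[0,0,0,0.01,0,0,0],[0,0,0,0,0,-0.04,0],[0,0,0,0,0,-0.05,0]]'|grep -E 'force|pos'; python3 st.py .48 -.12 .16
```

```text
position: [0.4897, 0.1362, 0.1645]
ft_force: [0.7, 0.8, -0.0]
gripper_force: 0.0
8.775 [0.4897 0.1362 0.1645] yaw 87.35 F [ 0.7  0.8 -0. ] w 0.0001 z [-0.004 -0.001 -1.   ]
shift tool [-0.2564  0.0022  0.0047]
```

```bash
python3 -m jog '[[0,0,0,-0.05,0,0,0],[0,0,0,-0.052,0,0,0],[0,0,0,-0.052,0,0,0],[0,0,0,-0.052,0,0,0],[0,0,0,-0.05,0.002,0,0],[0,0,-0.165,0,0,0,0],[0,0,-0.165,0,0,0,0],[0,0,-0.163,0,0,0,0]]'|grep -E 'pos|time'
python3 - <<'E'
import pickle
from h import *
from rig import optics
for n in('scene','top'):
    d=optics.get_image(n);pickle.dump(d,open(n+'4.pkl','wb'))
a=pickle.load(open('scene4.pkl','rb'))['pixels'][235:305,312:422];b=pickle.load(open('top4.pkl','rb'))['pixels'][235:310,265:375]
print(blob(pickle.load(open('top4.pkl','rb')),blue,(270,240,400,315)))
cv2.imwrite('pics/c5.png',cv2.resize(np.vstack([a,b]),None,fx=4,fy=4,interpolation=cv2.INTER_CUBIC)[:,:,::-1])
E
```

```text
time_s: 9.78
position: [0.481, -0.1197, 0.1639]
(array([360.4 , 284.96]), 25)
```

View pics/c5.png

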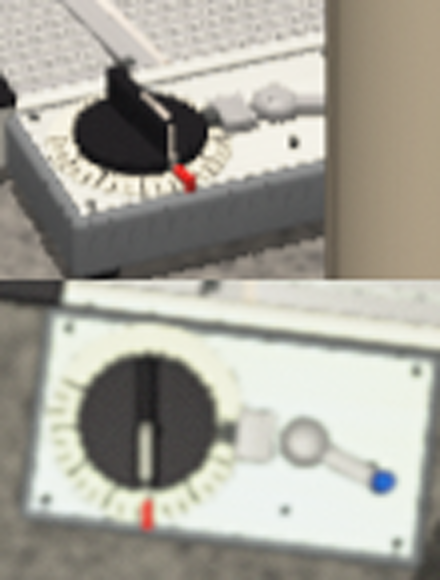

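The top view shows the index line (146,425-478) in line with the rider at (147,515), which is well inside tolerance. The peg is still open at (382,481). Now I'll close the lever, approaching from its -y side.

```bash
python3 st.py .4861 -.0494 .164
```

```text
9.875 [ 0.4811 -0.1196  0.164 ] yaw 115.69 F [ 0.2  0.6 -0.8] w -0.0004 z [-0.001  0.    -1.   ]
shift tool [0.0611 0.0349 0.    ]
```

```bash
python3 -m jog '[[0,0,0,0.031,0.017,0,0],[0,0,0,0.030,0.018,0,0],[0,0,0,0,0,0.045,0],[0,0,0,0,0,0.03,0],[0,0,0,0,0,0.015,0],[0,0,0,0,0,0,0]]'|grep -E 'pos|ft_'; python3 -m jog '[[0,0,0,0.007,0,0,0],[0,0,0,0.007,0,0,0],[0,0,0,0.007,0,0,0],[0,0,0,0.007,0,0,0]]'|grep -E 'pos|ft_';python3 -m jog '[[0,0,0,0.007,0,0,0],[0,0,0,0.007,0,0,0],[0,0,0,0.007,0,0,0],[0,0,0,0.005,0,0,0]]'|grep -E 'pos|ft_'
```

```text
position: [0.4858, -0.0494, 0.0734]
ft_force: [-0.2, 0.4, 1.0]
position: [0.4742, -0.0248, 0.0751]
ft_force: [0.1, -4.5, 0.2]
position: [0.4633, -0.0007, 0.0746]
ft_force: [2.9, -2.6, 0.9]
```

```bash
for i in 1 2 3; do python3 -m jog '[[0,0,0,0.0015,0,0,0]]' | grep -E 'pos|ft_'; done; python3 st.py .4437 .0493 .074|tail -1
```

```text
position: [0.4628, 0.0005, 0.0746]
ft_force: [3.4, -2.3, 0.3]
position: [0.4621, 0.0016, 0.0745]
ft_force: [3.6, -2.0, -0.2]
position: [0.4613, 0.0029, 0.0744]
ft_force: [4.7, -2.1, -0.4]
shift tool [0.0495 0.0043 0.0003]
```

```bash
for i in 1 2 3 4; do python3 -m jog '[[0,0,0,0.0013,0,0,0]]' | grep -E 'pos|ft_'; done
```

```text
position: [0.4606, 0.0041, 0.0744]
ft_force: [3.6, -2.4, 1.1]
position: [0.4598, 0.0052, 0.0743]
ft_force: [4.6, -3.1, 0.1]
position: [0.4593, 0.0064, 0.0744]
ft_force: [5.2, -2.2, 0.3]
position: [0.4589, 0.0076, 0.0744]
ft_force: [4.5, -2.7, 0.2]
```

Not at the stop yet, about 0.5–1 mm to go by the model. I'll continue until the force climbs.

```bash
for i in 1 2 3; do python3 -m jog '[[0,0,0,0.001,0,0,0]]' | grep -E 'pos|ft_'; done
```

```text
position: [0.4585, 0.0085, 0.0744]
ft_force: [5.8, -3.4, 0.1]
position: [0.4582, 0.0093, 0.0744]
ft_force: [5.0, -3.8, 0.4]
position: [0.4581, 0.0097, 0.0745]
ft_force: [5.6, -7.8, -0.8]
```

```bash
python3 -m jog '[[0,0,0,-0.012,0,0,0],[0,0,0,0,0,-0.045,0],[0,0,0,0,0,-0.045,0],[0,0,0,-0.06,0,0,0],[0,0,0,-0.06,0,0,0],[0,0,0,-0.06,0,0,0],[0,0,0,0,0,0,0]]'|grep -E 'time|pos|ft_'
python3 - <<'E'
import pickle
from h import *
from rig import optics
for n in('scene','top'):
    d=optics.get_image(n);pickle.dump(d,open(n+'5.pkl','wb'))
s=pickle.load(open('scene5.pkl','rb'));t=pickle.load(open('top5.pkl','rb'))
print('peg start 338.9,296.3 now',blob(t,blue,(270,240,400,315)),'scene',blob(s,blue,(315,240,415,300)),'rider',blob(t,red,(270,240,380,310)))
cv2.imwrite('pics/c6.png',cv2.resize(t['pixels'][235:310,265:375],None,fx=7,fy=7,interpolation=cv2.INTER_CUBIC)[:,:,::-1])
E
```

```text
time_s: 13.75
position: [0.5408, -0.1659, 0.163]
ft_force: [0.5, 1.2, 0.6]
peg start 338.9,296.3 now (array([338.76, 296.32]), 25) scene (array([389.09677419, 265.79032258]), 62) rider (array([301.5, 295.5]), 4)
```

View pics/c6.png

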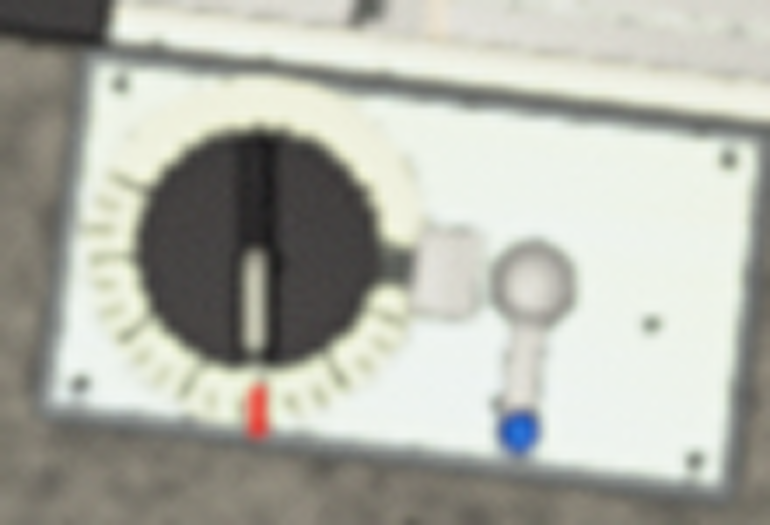

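The lever is back at its starting pixel (338.8,296.3). The index (255,250-350) lines up with the rider (258,410) to about 1 mm, and the slicer corners haven't shifted, so I'm handing in.

```bash
python3 -c "
from rig import job
print(job.close_job())"
```

```text
the job is handed in; nothing more can be done
None
```

I handed the job in after about 14 s of robot time: in the last top picture the lock lever is back home, the dial's index stands within about 1 mm of the red rider, and the slicer shows no visible shift; the judge's result was not shown.

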